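# Close a gift carton and hold the keeper at the third click

### The job

Close the gift carton in the jig: fold down its far flap first, then the near flap over it. Then swing the keeper lever by its wooden handle round over the closed flaps by exactly three clicks, never on to a fourth, and finish while still holding the handle there, because the lever springs back when let go. Leave the other things on the table as they stand.

Things in the scene. Friction and masses are not known exactly. Their poses are not given: they have to be found in the camera images.
- jig: closing jig fixed to the table: plywood board 170 (x) x 240 (y) mm, top 14 mm above the table. Origin: centre of its underside, table level; x away from the robot, y to its left (turned up to 0.25 rad). The open kraft carton, 110 x 110 mm, is fixed on it, centred at jig x 0, y +45 mm, rim 69 mm above the table. The lever's upright post is at jig x 0, y -75 mm.
- far_flap (a joint): hinge of the carton's far flap, rad: 0 = lying flat and closed, 1.57 = upright, more = leaning outward (away from the robot); range 0 to 2.4. Hinge line along jig y at jig x +55 mm, 69 mm above the table. Flap 55 mm long, 108 mm wide, 3 mm thick, top 72.5 mm above the table when closed. Stiff: stays where it is put, 0.02 N m of friction.
- near_flap (a joint): hinge of the near flap, rad: 0 = flat and closed, 1.57 = upright, more = leaning outward (towards the robot); range 0 to 2.4. Hinge line along jig y at jig x -55 mm, 73 mm above the table. Flap 65 mm long, 108 mm wide, 3 mm thick; closed, its edge lies 10 mm over the far flap and its top is 76.5 mm above the table. Stays where it is put, 0.02 N m of friction.
- far_flap_edge (a point): middle of the far flap's free edge
- near_flap_edge (a point): middle of the near flap's free edge
- click_lever (a joint): angle of the steel keeper lever about its post, rad: 0 = back stop, pointing to the robot beside the carton; grows clockwise from above; end stop 2.1. Starts at 0.03 to 0.33; free play to about 0.6. Its pawl passes a peak at 0.775 (first click), 1.125 (second), 1.475 (third), 1.825 (fourth) and rides in the dips after them, centred at 0.95, 1.30, 1.65, 2.0. At 1.65 the arm points along jig +y.
- lever_handle: turned wooden handle standing upright on the lever arm, turning freely about its own upright axis: 18 mm diameter, 36 mm tall, on the arm 120 mm from the post's axis. Origin: centre of its foot, 86.5 mm above the table, on the arm's top face (86 mm; the arm is 24 mm wide, 7 mm thick, its underside 79 mm above the table).
- handle_mid (a point): centre of the handle at the height to pinch it, 106.5 mm above the table
- glue_stick: standing glue stick, 27 mm diameter, 87 mm tall, left of the jig; a bystander. Origin: centre of its underside
- block_stamp: wooden block stamp, 62 x 85 x 22 mm, left of the jig; a bystander. Origin: centre of its underside
- balm_tin: small round white tin, 39 mm diameter, 16 mm tall, left of the jig; a bystander. Origin: centre of its underside
- lever_axis (a point): top of the lever's post, 92 mm above the table, on the axis the lever turns about. At the third click the arm lies straight across the closed flaps where they overlap. The push needed at the handle builds to 2 to 5 N and drops by 2 to 4 N as each peak is passed; a spring of 0.38 N m/rad (slack at 0.18 rad) pulls the lever back from the third click unless held.

How it is judged:
By the outcome, as a careful person would: the job done as asked, in the order asked, and still so for the second after the job is handed in, while the arm keeps its last pose, push and grip.
It also fails if it takes over 54 s, if anything falls off the work surface, if the arm or the gripper's body presses on something with over 40 N, if the wrist force passes 120 N, or if a joint passes its speed limit or range.

### The arm

A 6-joint arm with a two-finger parallel gripper is mounted at the origin on a cart in front of the work surface, level with it; the furniture and walls round the work are solid. World frame = base frame: x ahead of the robot, y to its left, z up, the work surface at z = 0. Lengths are in m, angles in rad, forces in N, time in s.
With the tool pointing down it reaches from about 0.375 to 0.9 m from the base axis. Payload 3.1 kg.
Tool frame: the origin (TCP) lies between the finger pads; the fingertips stand 11 mm ahead of it and the grasp point (between the pads) lies 8 mm behind it; z points along the fingers, y is the direction in which the jaws open and shut (so a half turn about z gives the same grasp; the last joint's range is limited). The gripper opens to 85 mm and grips with 20 to 120 N. Pads are 22 mm wide; open, the fingers measure 114 mm over their backs; the gripper's body (76 mm by 85 mm) begins 54 mm behind the grasp point. The pads swing forward as they close: fully open they stand 13 mm farther back than shut.
Start: joints at [-1.327, 0.527, 1.433, -0, 1.181, -0.178], TCP at [0.256, -0.57, 0.242] pointing down, gripper open.
Joint ranges: [-3.08, 3.08], [-0.75, 2.2], [0.22, 2.44], [-1.43, 4.57], [0, 2.65], [-2.85, 2.85]. Speed limits (rad/s): [2.79, 2.79, 3.14, 3.14, 3.14, 3.14].

### API

Orientations are given as a unit quaternion [x, y, z, w].
In Python, from station import manip gives the robot as it stands. The module is installed in compiled form; this text tells all that it offers.
- The arm moves only by the tool arm_command, never from a script. Its argument "rows" is a list of rows, each a list of 3 entries, a list of its own where there are three numbers: the shift along the world's x, y, z in mm, then the turn about the world's z in rad, then the closure, from -1 (fully open) to 1 (shut), so that 0 is half open. A call has 1 to 12 rows; each row shifts and turns the commanded pose from where the row before left it; what a row does not reach is not made up. A row lasts 1/8 s, in which the tool goes at most 62.5 mm and 10.7 degrees, less where a joint would pass 70% of its speed; a pose out of reach is approached as far as the arm can. A call with a gripper value outside its range is refused whole. The fingers move at their own pace and stop on an object; "squeeze" is the grip in N (left out, the last holds). Time passes only in rows, so rows that do not move let the fingers close. It gives the time, the measured TCP pose, the force and the opening at its end, in the units of the state.
- manip.sense(): the state, without advancing time (a new reading comes with each control period).
- manip.snapshot(name): name is "scene" or "top" or "wrist"; returns the picture (400x640x3 uint8, blue, green, red); there is no depth.
- manip.get_calibration(name): a dict with "fovy" (degrees; the focal length in pixels is half the picture's height over the tangent of half this angle, whatever the lens; pixels are square), "cx", "cy" (the principal point, pixels), "R" (3x3) and "t" (3): a world point X has camera coordinates R X + t. Camera axes: x right, y down, z forward; pixel columns grow to the right and rows downward; lengths in m; the calibration is good to about 2 mm. A picture is of the moment at which its call begins: read the wrist's pose just before it. get_calibration takes no time and is no camera call; for the wrist camera it gives the pose at the moment of the call.
- manip.sign_off(): hands the job in, once; it reports no verdict.
The state is a dict: "t": time; "q": joint angles; "qd": joint speeds; "tau": joint torques, N m; "tcp_pos": TCP position; "tool_rot": TCP orientation; "force": force on the tool from outside, world axes, zero at the start; "ft_torque": the same for the moment, N m; "finger_gap": opening from 0.0 (shut) to 1.0 (fully open).
Only numpy, scipy, OpenCV 4.12 (cv2) and the standard library are available. Lean on these libraries where they do the work, as an engineer would, in place of code of your own. Each camera call takes 0.05 s, during which the arm holds its last target.

## Working session

There is one attempt and no reset: what is moved stays moved. The work goes in short steps, Python scripts to look and compute and a tool call to move; the robot and the scene stay as the last step left them, time stands still between calls to the robot, and variables do not carry over. Pictures are saved under pics/ and viewed, and the job is handed in when it is done.

Besides the shell and the picture viewer there is one more tool, called as a command line: name --argument value ..., lists and objects as JSON in quotes. arm_command: Moves the arm, as the interface text tells. Its arguments: {"type":"object","properties":{"rows":{"type":"array","items":{"type":"array"}},"squeeze":{"type":"number"}},"required":["rows"]}

```bash
ls; mkdir -p pics
python3 - <<'E'
from station import manip
import cv2
print(manip.sense())
for n in("scene","top","wrist"):
    c=manip.get_calibration(n); print(n,c)
    cv2.imwrite(f"pics/a_{n}.png",manip.snapshot(n))
E
```

```text
pics
{'t': 0.0, 'q': array([-1.32748557e+00,  5.28465883e-01,  1.43391018e+00,  5.55532848e-05,
        1.18138563e+00, -1.78460531e-01]), 'qd': array([-3.30019339e-04, -8.98316460e-04, -5.70452949e-05, -1.75685749e-04,
        1.09387924e-03,  7.30954792e-04]), 'tau': array([-1.20885270e-03, -4.42358208e+01, -1.78022861e+01, -3.01367618e-04,
        8.15284759e-03, -7.53941208e-06]), 'tcp_pos': array([ 0.25575477, -0.56951936,  0.24133126]), 'tool_rot': array([ 9.77847547e-01,  2.09315545e-01, -9.48739949e-06, -1.08478291e-03]), 'force': array([-0.34586246,  0.88597139, -0.2926672 ]), 'ft_torque': array([ 0.04073868, -0.06535119, -0.01956665]), 'finger_gap': 1.0037153330781354}
scene {'fovy': 53.578736526827754, 'cx': 317.45065189995194, 'cy': 200.75703845915436, 'R': array([[-0.68656671, -0.72705252, -0.00455953],
       [-0.53021562,  0.50496194, -0.68109091],
       [ 0.49749125, -0.46519681, -0.73218466]]), 't': array([0.44652722, 0.3096395 , 0.68040789])}
top {'fovy': 43.861283856625434, 'cx': 319.34419534562005, 'cy': 192.79622161500475, 'R': array([[ 0.01435469, -0.99984695, -0.01000135],
       [-0.98901662, -0.01272622, -0.14725545],
       [ 0.14710563,  0.01200531, -0.98904793]]), 't': array([0.09165449, 0.57573387, 1.13612092])}
wrist {'fovy': 58.825656334118406, 'cx': 314.28727484645003, 'cy': 195.60178417698273, 'R': array([[ 0.40990516, -0.91212309, -0.00303827],
       [-0.87067422, -0.3922666 ,  0.29673778],
       [-0.2718532 , -0.11898901, -0.95495416]]), 't': array([-0.62318855, -0.04027859,  0.38133461])}
```

View pics/a_scene.png

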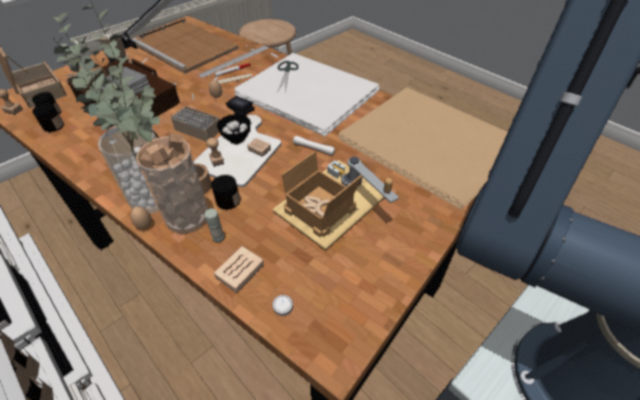

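View pics/a_top.png

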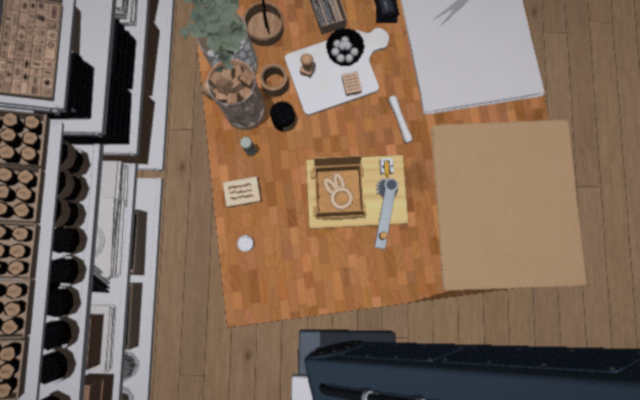

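Run:
```python
import cv2
a=cv2.imread("pics/a_top.png")[140:265,290:425]; cv2.imwrite("pics/a_topz.png",cv2.resize(a,None,fx=4.7,fy=4.7,interpolation=cv2.INTER_CUBIC))
a=cv2.imread("pics/a_scene.png")[145:255,260:410]; cv2.imwrite("pics/a_scz.png",cv2.resize(a,None,fx=5,fy=5,interpolation=cv2.INTER_CUBIC))
```

```text
(no output)
```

View pics/a_topz.png

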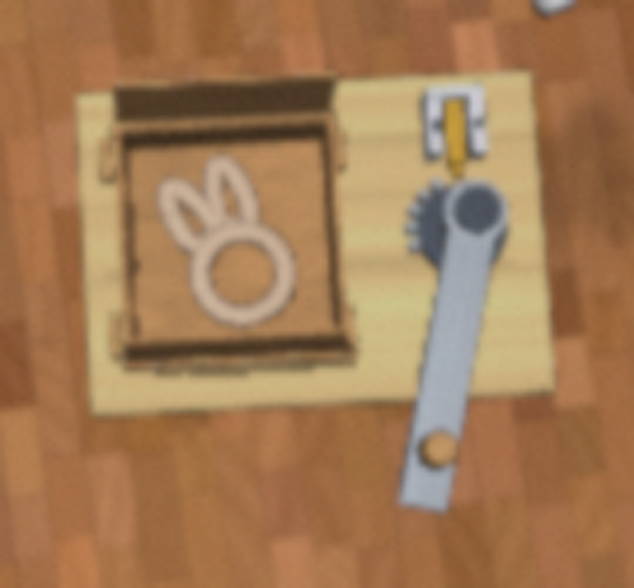

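View pics/a_scz.png

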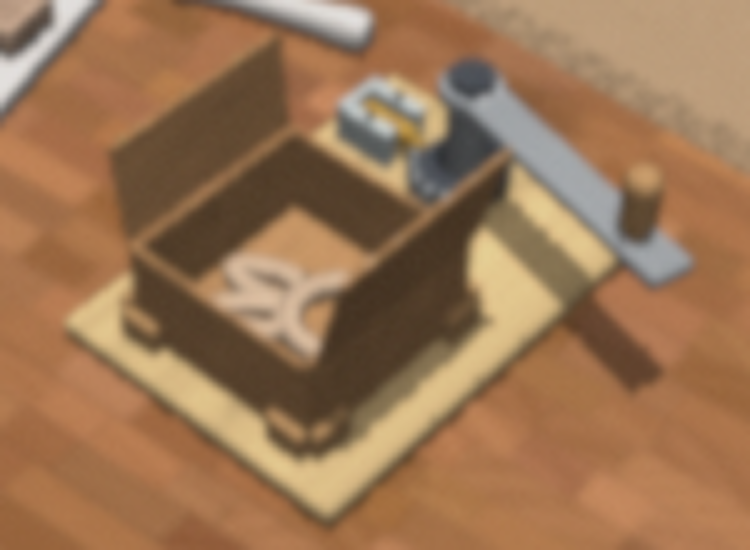

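View pics/a_wrist.png

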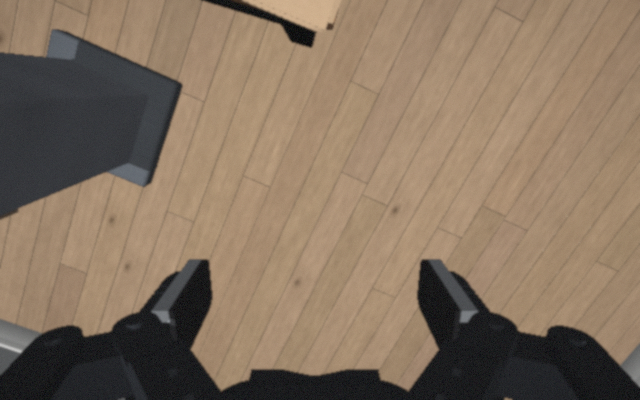

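```bash
cat > h.py <<'E'
import numpy as np
from station import manip
from scipy.optimize import least_squares
def ray(name,u,v,z,c=None):
    c=c or manip.get_calibration(name); f=200/np.tan(np.radians(c["fovy"]/2))
    d=np.array([(u-c["cx"])/f,(v-c["cy"])/f,1]); R=c["R"];o=-R.T@c["t"];w=R.T@d
    return o+w*(z-o[2])/w[2]
def proj(name,X,c=None):
    c=c or manip.get_calibration(name); f=200/np.tan(np.radians(c["fovy"]/2))
    p=(c["R"]@np.asarray(X,float).T).T+c["t"]; return np.c_[p[:,0]/p[:,2]*f+c["cx"],p[:,1]/p[:,2]*f+c["cy"]]
def J(p,x,y,z):
    c,s=np.cos(p[2]),np.sin(p[2]); return [p[0]+c*x-s*y,p[1]+s*x+c*y,z]
E
python3 - <<'E'
from h import *
T=lambda u,v:(u/4.7+290-.5*(1-1/4.7),v/4.7+140-.4)
S=lambda u,v:(u/5+260-.4,v/5+145-.4)
pts=[("top",T(78,95),(.085,.12,.014)),("top",T(530,70),(.085,-.12,.014)),("top",T(553,390),(-.085,-.12,.014)),("top",T(93,413),(-.085,.12,.014)),
("top",T(477,208),(0,-.075,.092)),
("scene",S(68,325),(.085,.12,.014)),("scene",S(330,520),(-.085,.12,.014)),("scene",S(620,262),(-.085,-.12,.014)),("scene",S(472,78),(0,-.075,.092))]
def res(p): return np.concatenate([proj(n,[J(p,*X)])[0]-uv for n,uv,X in pts])
r=least_squares(res,[.5,-.1,0]); print(r.x); print(r.fun.reshape(-1,2).round(1))
p=r.x
for n,uv,z in(("top",T(438,442),.1225),("scene",S(642,172),.1225)):
    h=ray(n,*uv,z); a=np.array(J(p,0,-.075,0)); d=(h-a)[:2]; print(h,np.linalg.norm(d), "th",np.arctan2(-1,0))
    # lever dir: at 1.65 along +y jig, clockwise with growth -> angle = yaw+pi/2 +1.65-th
    ang=np.arctan2(d[1],d[0]); print(((p[2]+np.pi/2+1.65-ang)+np.pi)%(2*np.pi)-np.pi)
# flap edges
for n,uv,x,w,L,z0,sg in (("scene",S(278,40),1,-.054,.055,.069,1),("scene",S(112,152),1,.054,.055,.069,1),("scene",S(508,153),-1,-.054,.065,.073,-1),("scene",S(345,300),-1,.054,.065,.073,-1),
  ("top",T(115,90),1,.054,.055,.069,1),("top",T(333,82),1,-.054,.055,.069,1)):
    f=lambda t: proj(n,[J(p,x*.055-sg*L*np.cos(t[0]),.045+w,z0+L*np.sin(t[0]))])[0]-uv
    q=least_squares(f,[1.6]); print(n,x,w,q.x,q.fun)
E
```

```text
[0.58474293 0.01308314 0.06247718]
[[-2.  -0.7]
 [-0.6 -0.2]
 [-0.3  0.7]
 [-2.1  0.6]
 [-1.1  0.2]
 [-1.7 -0.9]
 [-0.9  0. ]
 [ 6.8 -6.6]
 [ 0.  -0.4]]
[ 0.4742754  -0.04126725  0.1225    ] 0.11696139260235808 th -1.5707963267948966
0.31789088617124817
[ 0.47440118 -0.04188415  0.1225    ] 0.11673089271642907 th -1.5707963267948966
0.31287675236663226
scene 1 -0.054 [1.68712529] [ 0.62887284 -1.31149044]
scene 1 0.054 [1.66920693] [-0.15144924  0.26091796]
scene -1 -0.054 [1.8333232] [ 0.55739558 -0.64094785]
scene -1 0.054 [1.91255626] [ 0.72619675 -0.72315141]
top 1 0.054 [1.66985218] [-1.92223657  0.08751977]
top 1 -0.054 [1.64482374] [ 0.05915621 -0.00404214]
```

Run:
```python
from h import *
T=lambda u,v:(u/4.7+290-.4,v/4.7+140-.4)
S=lambda u,v:(u/5+260-.4,v/5+145-.4)
pts=[("top",T(78,95),(.085,.12,.014)),("top",T(530,70),(.085,-.12,.014)),("top",T(553,390),(-.085,-.12,.014)),("top",T(93,413),(-.085,.12,.014)),
("top",T(477,208),(0,-.075,.092)),
("scene",S(68,325),(.085,.12,.014)),("scene",S(330,520),(-.085,.12,.014)),("scene",S(472,78),(0,-.075,.092))]
def res(p): return np.concatenate([proj(n,[J(p,*X)])[0]-uv for n,uv,X in pts])
r=least_squares(res,[.5,-.1,0]); print(r.x); print(r.fun.reshape(-1,2).round(1)); p=r.x
for n,uv,z in(("top",T(438,442),.1225),("scene",S(642,172),.1225)):
    h=ray(n,*uv,z); a=np.array(J(p,0,-.075,0)); d=(h-a)[:2]
    ang=np.arctan2(d[1],d[0]); print(h,np.linalg.norm(d),((p[2]+np.pi/2+1.65-ang)+np.pi)%(2*np.pi)-np.pi)
for X in [(0,-.075,0),(.055,.045,.069),(-.055,.045,.073),(.064,.045,.124),(-.072,.045,.135)]: print(X,np.round(J(p,*X),4))
```

```text
[0.58443278 0.01082156 0.06787312]
[[-1.2 -0.3]
 [ 0.1 -0.3]
 [ 0.8  0.5]
 [-0.9  1. ]
 [-0.1  0.1]
 [-0.9 -1. ]
 [ 0.3 -0.4]
 [ 0.6 -0.9]]
[ 0.47427521 -0.04125333  0.1225    ] 0.11746865883823314 0.3419980235139777
[ 0.47440118 -0.04188415  0.1225    ] 0.11722440657846296 0.33692676739580474
(0, -0.075, 0) [ 0.5895 -0.064   0.    ]
(0.055, 0.045, 0.069) [0.6363 0.0594 0.069 ]
(-0.055, 0.045, 0.073) [0.5265 0.052  0.073 ]
(0.064, 0.045, 0.124) [0.6452 0.0601 0.124 ]
(-0.072, 0.045, 0.135) [0.5095 0.0508 0.135 ]
```

arm_command --rows '[[[25, 38, 0], -0.03, 1], [[25, 38, 0], -0.03, 1], [[30, 44, 0], -0.03, 1], [[30, 44, 0], -0.03, 1], [[30, 44, 0], -0.03, 1], [[30, 44, 0], -0.03, 1], [[30, 44, 0], -0.03, 1], [[30, 44, 0], -0.03, 1], [[30, 44, 0], -0.03, 1], [[30, 44, 0], -0.03, 1], [[30, 44, 0], -0.03, 1], [[30, 44, 0], -0.02, 1]]' --squeeze 60

```text
t: 1.65
tcp_pos: [0.6066, -0.0526, 0.242]
tool_rot: [0.999, 0.036, -0.0, 0.0]
force: [0.7, 0.0, 0.2]
finger_gap: 0.002
```

arm_command --rows '[[[25, 38, 0], 0, 1], [[25, 38, 0], 0, 1], [[25, 39, 0], 0, 1], [[0, 0, -35], 0, 1], [[0, 0, -35], 0, 1], [[0, 0, -35], 0, 1], [[0, 0, -26], 0, 1], [[0, 0, 0], 0, 1]]'

```text
t: 2.65
tcp_pos: [0.6787, 0.0609, 0.1083]
tool_rot: [0.999, 0.036, -0.003, -0.0]
force: [-0.2, 0.2, -0.7]
finger_gap: 0.0
```

Run:
```python
from station import manip
import cv2
print(manip.sense()['tcp_pos'])
a=manip.snapshot("scene")[130:250,260:420]; cv2.imwrite("pics/b1.png",cv2.resize(a,None,fx=4.5,fy=4.5,interpolation=cv2.INTER_CUBIC))
```

```text
[0.67871074 0.0609445  0.10833933]
```

View pics/b1.png

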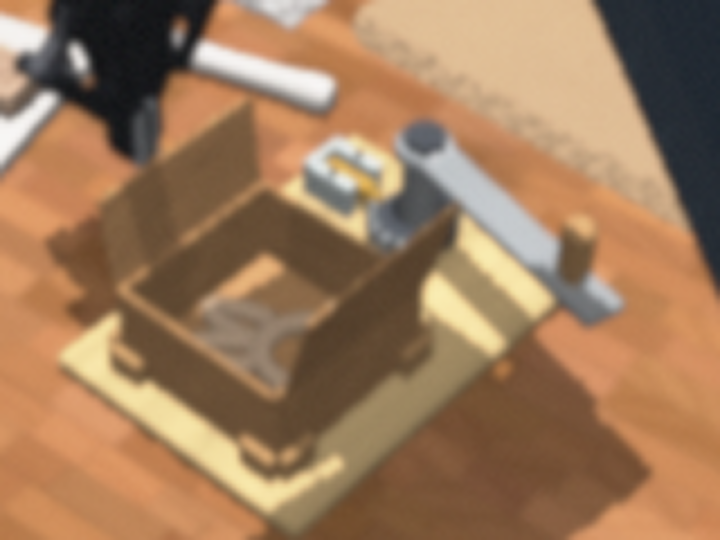

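arm_command --rows '[[[-10, -0.7, 7], 0, 1], [[-10, -0.7, 0], 0, 1], [[-8, -0.5, 0], 0, 1], [[-6, -0.4, 0], 0, 1], [[-7, -0.5, -1], 0, 1], [[-5, -0.3, -2], 0, 1], [[-5, -0.3, -2.5], 0, 1], [[-4, -0.3, -3.5], 0, 1], [[-4, -0.3, -3.5], 0, 1], [[0, 0, 0], 0, 1]]'

```text
t: 3.95
tcp_pos: [0.6211, 0.0568, 0.1052]
tool_rot: [0.999, 0.036, -0.001, -0.0]
force: [0.5, -0.9, 0.2]
finger_gap: -0.003
```

Run:
```python
from station import manip
import cv2
a=manip.snapshot("scene")[130:250,260:420]; cv2.imwrite("pics/b2.png",cv2.resize(a,None,fx=4.5,fy=4.5,interpolation=cv2.INTER_CUBIC))
```

```text
(no output)
```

View pics/b2.png

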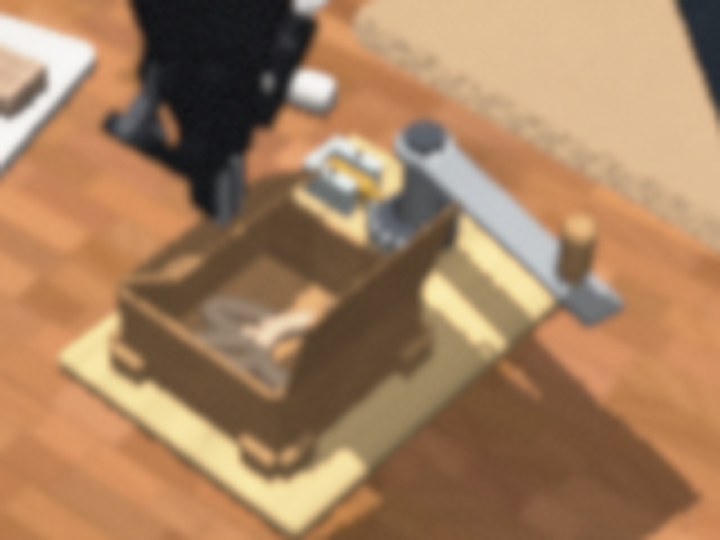

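arm_command --rows '[[[-3, -0.2, -4], 0, 1], [[-3, -0.2, -4], 0, 1], [[-2, -0.1, -4], 0, 1], [[-2, -0.1, -4], 0, 1], [[-1, 0, -3], 0, 1], [[0, 0, -2], 0, 1], [[0, 0, 0], 0, 1]]'

```text
t: 4.88
tcp_pos: [0.6106, 0.0563, 0.0845]
tool_rot: [0.999, 0.036, -0.0, -0.0]
force: [1.3, -0.4, -0.2]
finger_gap: 0.0
```

arm_command --rows '[[[0, 0, -1], 0, 1], [[0, 0, -1], 0, 1], [[0, 0, 0], 0, 1]]'

```text
t: 5.25
tcp_pos: [0.6109, 0.0563, 0.0835]
tool_rot: [0.999, 0.036, 0.0, 0.0]
force: [-1.4, -0.8, 4.9]
finger_gap: -0.001
```

Run:
```python
from station import manip
import cv2
a=manip.snapshot("scene")[130:250,260:420]; cv2.imwrite("pics/b3.png",cv2.resize(a,None,fx=4.5,fy=4.5,interpolation=cv2.INTER_CUBIC))
```

```text
(no output)
```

View pics/b3.png

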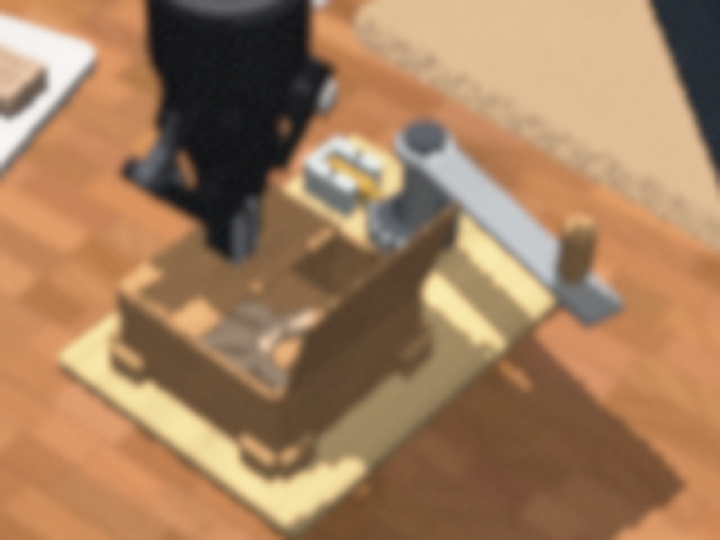

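arm_command --rows '[[[0, 0, 20], 0, 1], [[0, 0, 35], 0, 1], [[0, 0, 35], 0, 1], [[-35, -2.4, 0], 0, 1], [[-35, -2.4, 0], 0, 1], [[-35, -2.4, 0], 0, 1], [[-35, -2.3, 0], 0, 1], [[0, 0, 0], 0, 1], [[0, 0, -25], 0, 1], [[0, 0, -25], 0, 1], [[0, 0, 0], 0, 1]]'

```text
t: 6.68
tcp_pos: [0.4709, 0.0467, 0.1216]
tool_rot: [0.999, 0.036, -0.001, -0.0]
force: [-0.0, -0.1, 0.1]
finger_gap: -0.001
```

Run:
```python
from station import manip
import cv2
a=manip.snapshot("scene")[130:250,260:420]; cv2.imwrite("pics/b4.png",cv2.resize(a,None,fx=4.5,fy=4.5,interpolation=cv2.INTER_CUBIC))
```

```text
(no output)
```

View pics/b4.png

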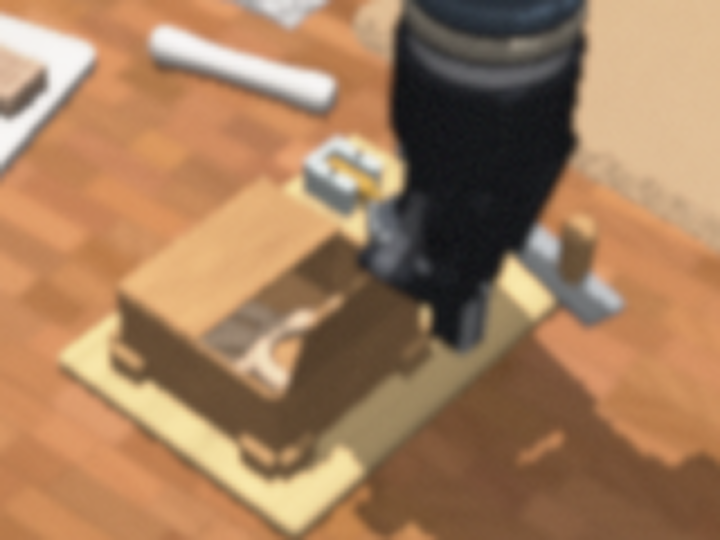

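arm_command --rows '[[[10, 0.7, 4], 0, 1], [[10, 0.7, 0], 0, 1], [[8, 0.5, 0], 0, 1], [[7, 0.5, 0], 0, 1], [[6, 0.4, 0], 0, 1], [[8, 0.5, -0.5], 0, 1], [[7, 0.5, -1], 0, 1], [[6, 0.4, -2.5], 0, 1], [[6, 0.4, -3], 0, 1], [[5, 0.3, -4], 0, 1], [[4, 0.3, -4], 0, 1], [[0, 0, 0], 0, 1]]'

```text
t: 8.22
tcp_pos: [0.548, 0.0519, 0.1113]
tool_rot: [0.999, 0.036, -0.0, -0.0]
force: [-0.3, 1.3, -0.1]
finger_gap: 0.003
```

arm_command --rows '[[[3, 0.2, -4], 0, 1], [[3, 0.2, -4], 0, 1], [[2, 0.1, -4], 0, 1], [[2, 0.1, -4], 0, 1], [[1, 0, -4], 0, 1], [[0, 0, -2], 0, 1], [[0, 0, -1], 0, 1], [[0, 0, 0], 0, 1]]'

```text
t: 9.22
tcp_pos: [0.5588, 0.0525, 0.0888]
tool_rot: [0.999, 0.036, -0.0, 0.0]
force: [0.3, 0.2, -0.1]
finger_gap: 0.005
```

arm_command --rows '[[[0, 0, -1], 0, 1], [[0, 0, -1], 0, 1], [[0, 0, -0.5], 0, 1], [[0, 0, 0], 0, 1]]'

```text
t: 9.72
tcp_pos: [0.559, 0.0525, 0.0875]
tool_rot: [0.999, 0.036, 0.0, 0.0]
force: [-1.8, 0.2, 7.5]
finger_gap: 0.0
```

arm_command --rows '[[[0, 0, 20], 0, 1], [[0, 0, 35], 0, 1], [[0, 0, 35], 0, -1], [[-28, -31, 0], 0, -1], [[-28, -31, 0], 0, -1], [[-28, -32, 0], 0, -1], [[0, 0, 0], 0, -1], [[0, 0, 0], 0, -1]]'

```text
t: 10.72
tcp_pos: [0.4756, -0.0415, 0.1765]
tool_rot: [0.999, 0.036, 0.001, 0.0]
force: [0.6, 0.9, -0.4]
finger_gap: 0.997
```

Run:
```python
from station import manip
import cv2,pickle
c=manip.get_calibration("wrist");pickle.dump(c,open("cw.pkl","wb"))
cv2.imwrite("pics/c_w.png",manip.snapshot("wrist"))
a=manip.snapshot("scene")[130:250,260:420]; cv2.imwrite("pics/c_s.png",cv2.resize(a,None,fx=4.5,fy=4.5,interpolation=cv2.INTER_CUBIC))
print(manip.sense()["tcp_pos"])
```

```text
[ 0.47585159 -0.04104106  0.17641507]
```

View pics/c_w.png

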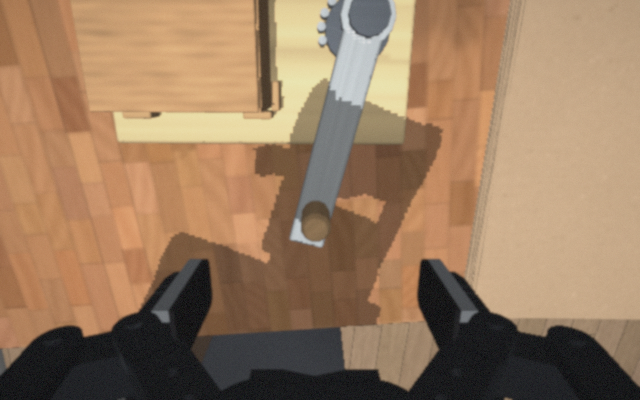

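View pics/c_s.png

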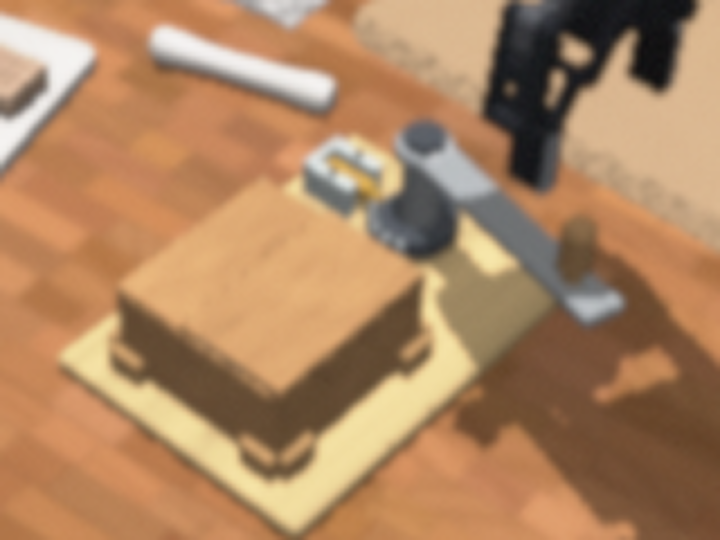

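Run:
```python
from h import *
import cv2,pickle
c=pickle.load(open("cw.pkl","rb"))
print(ray("wrist",315,225,.1225,c),ray("wrist",316,208,.0865,c),ray("wrist",368,14,.092,c))
print(proj("wrist",[[.4743,-.0415,.1225],[.4743,-.0415,.0865],[.5895,-.064,.092]],c))
a=cv2.imread("pics/c_w.png")[170:270,260:380]; cv2.imwrite("pics/c_wz.png",cv2.resize(a,None,fx=5,fy=5,interpolation=cv2.INTER_CUBIC))
```

```text
[ 0.47490209 -0.04184587  0.1225    ] [ 0.47258169 -0.04271293  0.0865    ] [ 0.58993372 -0.06296134  0.092     ]
[[314.31440287 225.94538759]
 [314.36591338 205.43539371]
 [369.77325532  15.01252501]]
```

View pics/c_wz.png

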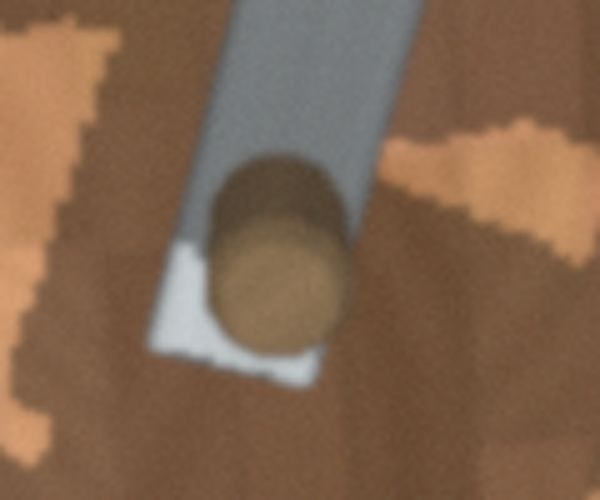

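arm_command --rows '[[[-2, -0.7, 0], 0, -1], [[0, 0, -30], 0, -1], [[0, 0, -30], 0, -1], [[0, 0, -14], 0, -1], [[0, 0, 0], 0, -1], [[0, 0, 0], 0, 0.3], [[0, 0, 0], 0, 0.3], [[0, 0, 0], 0, 0.3]]' --squeeze 60

```text
t: 11.82
tcp_pos: [0.4733, -0.0423, 0.103]
tool_rot: [0.999, 0.036, 0.001, 0.0]
force: [-0.2, 0.4, -0.7]
finger_gap: 0.378
```

arm_command --rows '[[[0, 0, -2], 0, 1], [[0, 0, 0], 0, 1], [[0, 0, 0], 0, 1], [[0, 0, 0], 0, 1]]' --squeeze 60

```text
t: 12.32
tcp_pos: [0.4732, -0.0423, 0.1013]
tool_rot: [0.999, 0.036, 0.001, 0.0]
force: [-0.8, 0.8, 9.7]
finger_gap: 0.191
```

Run:
```python
from station import manip
import cv2
cv2.imwrite("pics/d_w.png",manip.snapshot("wrist")); s=manip.sense(); print(s["tcp_pos"],s["force"],s["finger_gap"])
```

```text
[ 0.4731763  -0.04231344  0.101345  ] [-1.74350993 -0.38053689  8.94712801] 0.19108690235637285
```

View pics/d_w.png

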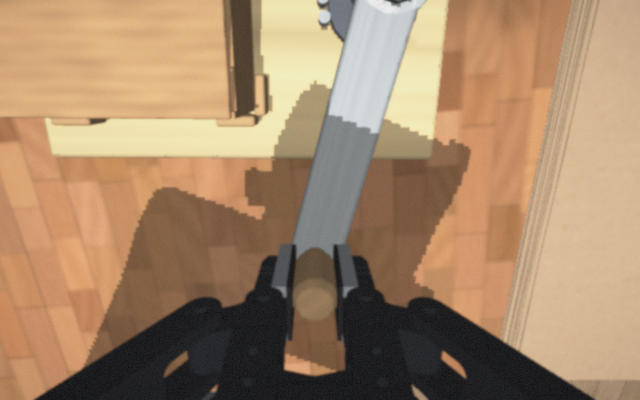

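Run:
```python
import numpy as np
u=lambda t:120*np.array([np.cos(3.289-t),np.sin(3.289-t)])
T=[.332,.4,.48,.56]+list(np.arange(.61,1.7,.05))
for a,b in zip(T,T[1:]): print(round(b,2),(u(b)-u(a)).round(1),(np.array([473.2,-42.3])+u(b)-u(.332)).round(1))
```

```text
0.4 [1.8 8. ] [475.  -34.3]
0.48 [2.8 9.2] [477.7 -25.1]
0.56 [3.5 8.9] [481.2 -16.2]
0.61 [2.5 5.4] [483.8 -10.8]
0.66 [2.8 5.3] [486.6  -5.5]
0.71 [3.1 5.2] [ 4.897e+02 -3.000e-01]
0.76 [3.3 5. ] [493.    4.7]
0.81 [3.6 4.8] [496.6   9.5]
0.86 [3.8 4.6] [500.4  14.1]
0.91 [4.  4.4] [504.4  18.6]
0.96 [4.3 4.2] [508.6  22.8]
1.01 [4.5 4. ] [513.1  26.8]
1.06 [4.7 3.8] [517.8  30.6]
1.11 [4.8 3.6] [522.6  34.2]
1.16 [5.  3.3] [527.6  37.5]
1.21 [5.2 3. ] [532.8  40.5]
1.26 [5.3 2.8] [538.1  43.3]
1.31 [5.4 2.5] [543.5  45.8]
1.36 [5.6 2.2] [549.1  48.1]
1.41 [5.7 2. ] [554.8  50. ]
1.46 [5.8 1.7] [560.5  51.7]
1.51 [5.8 1.4] [566.4  53.1]
1.56 [5.9 1.1] [572.3  54.2]
1.61 [5.9 0.8] [578.2  55. ]
1.66 [6.  0.5] [584.2  55.5]
```

arm_command --rows '[[[0, 0, 1.5], 0, 1], [[0, 0, 0], 0, 1]]'

```text
t: 12.62
tcp_pos: [0.4732, -0.0423, 0.1017]
tool_rot: [0.999, 0.036, 0.0, 0.0]
force: [1.5, -0.4, -1.1]
finger_gap: 0.192
```

Good: the vertical force is relieved. Swing to ~0.71, before the first peak.

arm_command --rows '[[[1.8, 8, 0], 0, 1], [[2.8, 9.2, 0], 0, 1], [[3.5, 8.9, 0], 0, 1], [[2.5, 5.4, 0], 0, 1], [[2.8, 5.3, 0], 0, 1], [[0, 0, 0], 0, 1]]'

```text
t: 13.38
tcp_pos: [0.4866, -0.0052, 0.1017]
tool_rot: [0.999, 0.036, 0.0, 0.0]
force: [1.2, -2.7, -3.5]
finger_gap: 0.187
```

arm_command --rows '[[[3.1, 5.2, 0], 0, 1], [[3.3, 5, 0], 0, 1], [[3.6, 4.8, 0], 0, 1], [[3.8, 4.6, 0], 0, 1], [[4, 4.4, 0], 0, 1], [[4.3, 4.2, 0], 0, 1], [[0, 0, 0], 0, 1]]'

```text
t: 14.25
tcp_pos: [0.5086, 0.0232, 0.1017]
tool_rot: [0.999, 0.036, 0.0, -0.0]
force: [0.5, -4.0, -3.6]
finger_gap: 0.189
```

Run:
```python
from station import manip
import cv2
a=manip.snapshot("scene")[130:250,260:420]; cv2.imwrite("pics/e1.png",cv2.resize(a,None,fx=4.5,fy=4.5,interpolation=cv2.INTER_CUBIC))
```

```text
(no output)
```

View pics/e1.png

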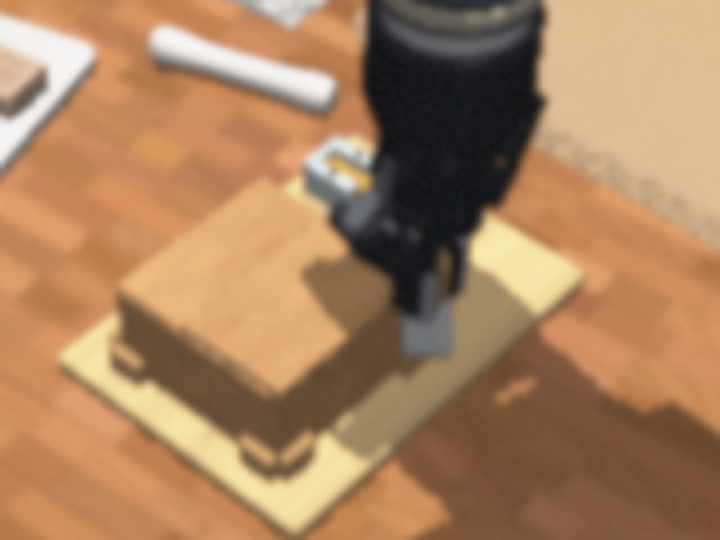

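arm_command --rows '[[[4.5, 4, 0], 0, 1], [[4.7, 3.8, 0], 0, 1], [[4.8, 3.6, 0], 0, 1], [[5, 3.3, 0], 0, 1], [[5.2, 3, 0], 0, 1], [[5.3, 2.8, 0], 0, 1], [[4.5, 2.1, 0], 0, 1], [[0, 0, 0], 0, 1]]'

```text
t: 15.3
tcp_pos: [0.5415, 0.0454, 0.1017]
tool_rot: [0.999, 0.036, -0.001, -0.0]
force: [-1.5, -4.3, -2.0]
finger_gap: 0.194
```

arm_command --rows '[[[5.5, 2.4, 0], 0, 1], [[5.6, 2.1, 0], 0, 1], [[5.7, 1.9, 0], 0, 1], [[2.5, 0.7, 0], 0, 1], [[0, 0, 0], 0, 1]]'

```text
t: 15.92
tcp_pos: [0.5592, 0.052, 0.1016]
tool_rot: [0.999, 0.036, -0.003, 0.0]
force: [-3.6, -6.0, 0.3]
finger_gap: 0.19
```

arm_command --rows '[[[3, 0.7, 0], 0, 1], [[3, 0.6, 0], 0, 1], [[0, 0, 0], 0, 1]]'

```text
t: 16.3
tcp_pos: [0.5655, 0.0534, 0.1016]
tool_rot: [0.999, 0.036, -0.002, 0.0]
force: [-3.1, -5.0, -0.8]
finger_gap: 0.188
```

arm_command --rows '[[[3, 0.6, 0], 0, 1], [[3, 0.5, 0], 0, 1], [[0, 0, 0], 0, 1]]'

```text
t: 16.68
tcp_pos: [0.5712, 0.0546, 0.1016]
tool_rot: [0.999, 0.036, -0.003, 0.0]
force: [-3.0, -5.3, -0.2]
finger_gap: 0.191
```

arm_command --rows '[[[3, 0.4, 0], 0, 1], [[2, 0.2, 0], 0, 1], [[0, 0, 0], 0, 1]]'

```text
t: 17.05
tcp_pos: [0.5763, 0.0553, 0.1016]
tool_rot: [0.999, 0.036, -0.003, 0.0]
force: [-3.9, -5.0, 0.0]
finger_gap: 0.193
```

arm_command --rows '[[[3, 0.3, 0], 0, 1], [[2, 0.2, 0], 0, 1], [[0, 0, 0], 0, 1]]'

```text
t: 17.42
tcp_pos: [0.5811, 0.0559, 0.1016]
tool_rot: [0.999, 0.036, -0.003, -0.0]
force: [-3.3, -4.7, 0.8]
finger_gap: 0.191
```

Run:
```python
from station import manip
import cv2,pickle
c=manip.get_calibration("wrist");pickle.dump(c,open("cw2.pkl","wb"))
cv2.imwrite("pics/f_w.png",manip.snapshot("wrist"))
a=manip.snapshot("scene")[130:250,260:420]; cv2.imwrite("pics/f_s.png",cv2.resize(a,None,fx=4.5,fy=4.5,interpolation=cv2.INTER_CUBIC))
a=manip.snapshot("top")[140:265,290:425]; cv2.imwrite("pics/f_t.png",cv2.resize(a,None,fx=4.7,fy=4.7,interpolation=cv2.INTER_CUBIC))
s=manip.sense();print(s["tcp_pos"],s["force"])
```

```text
[0.5810764  0.05582215 0.10162195] [-3.25240263 -4.68438606  0.16246426]
```

View pics/f_w.png

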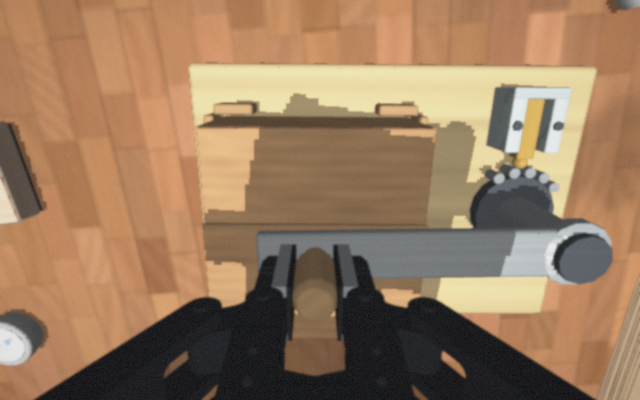

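View pics/f_s.png

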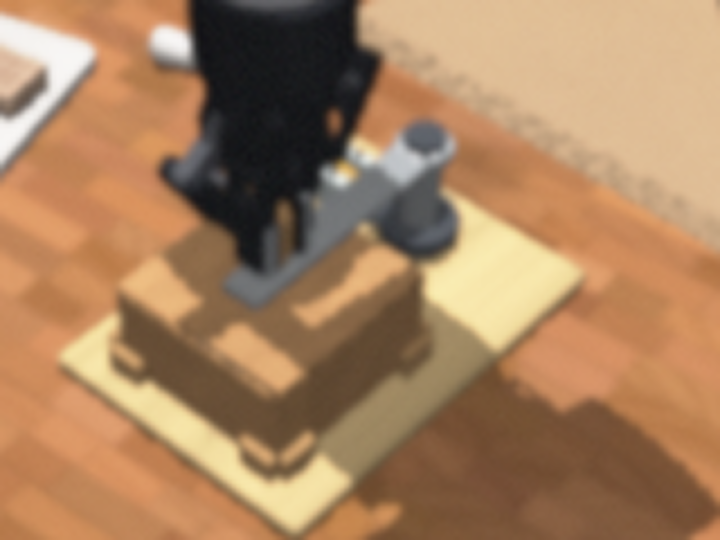

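View pics/f_t.png

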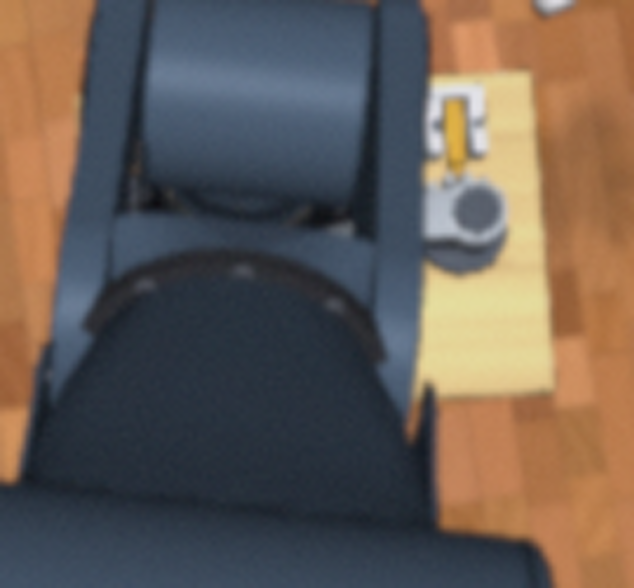

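Run:
```python
from h import *
import cv2,pickle
c=pickle.load(open("cw2.pkl","rb"))
def d(a,b,z):
    v=ray("w",*a,z,c)-ray("w",*b,z,c); return np.arctan2(v[1],v[0])
print("arm",d((262,234),(510,231),.086),d((365,279),(540,276),.086),"board",d((192,66),(593,69),.014), d((204,223),(430,225),.0765))
print("post",ray("w",582,257,.092,c),"handle",ray("w",316,296,.1225,c))
a=cv2.imread("pics/f_w.png")[200:300,240:620]; cv2.imwrite("pics/f_wz.png",cv2.resize(a,None,fx=2.1,fy=2.1,interpolation=cv2.INTER_CUBIC))
```

```text
arm 1.6571998312864242 1.6637392090434766 board 1.6363646505173817 1.6344936149947387
post [ 0.59169149 -0.06239881  0.092     ] handle [0.58318852 0.05542482 0.1225    ]
```

View pics/f_wz.png

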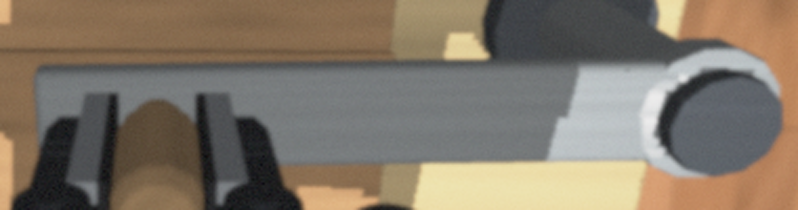

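arm_command --rows '[[[1, 0, 0], 0, 1], [[0, 0, 0], 0, 1], [[0, 0, 0], 0, 1], [[0, 0, 0], 0, 1], [[0, 0, 0], 0, 1], [[0, 0, 0], 0, 1], [[0, 0, 0], 0, 1], [[0, 0, 0], 0, 1]]'

```text
t: 18.58
tcp_pos: [0.5817, 0.0559, 0.1016]
tool_rot: [0.999, 0.036, -0.003, -0.0]
force: [-4.5, -4.8, 0.5]
finger_gap: 0.19
```

Run:
```python
from station import manip
s=manip.sense();print(s["tcp_pos"],s["force"],s["finger_gap"])
print(manip.sign_off())
```

```text
[0.58173613 0.05587788 0.10161277] [-4.48149149 -4.80044915  0.4932536 ] 0.19012140227736987
the job is handed in; nothing more can be done
None
```

I closed the far flap, then the near flap over it. I then swung the lever by its handle into the dip after the third click and handed the job in still holding it, at about 18.6 s.

**Flaps:** When pressed, the fingertips met them at 72.5 mm (far) and 76.5 mm (near), exactly the given closed heights. The pictures show both lying flat.

**Lever:** The last wrist picture puts it at about 1.625 rad from the arm's edge and about 1.643 rad from the post-to-handle line. The two readings differ by about 0.02 rad, but both lie well between the third peak (1.475) and the fourth (1.825). I moved it 1 mm further after that picture (under 0.01 rad). It then held still for about a second at about 4.5 N against the spring.

**Not verified:**
- **Clicks:** I counted them from the angle, because the force readings between steps were too coarse to show each drop.
- **Bystanders:** I did not compare the other things on the table before and after. The tool stayed well away from them.

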